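# Park the index plunger and run the marking shuttle to its stop

## Task

Free the marking shuttle for a batch: pull out the sprung index plunger by its black tee handle and twist it clockwise into its rest notch, so that it stays retracted when you let go. Then slide the shuttle gently across to the marking end until it is fully home against the red stop, with the three end mills still lying in their grooves. Leave the plunger parked and the other things on the desk where they are.

Things in the scene. Friction and masses are not known exactly. Their poses are not given: they have to be found in the camera images.
- fixture: Fixed shuttle fixture: aluminium plate 150 x 240 x 12 mm (x -87..+63, y -120..+120 mm) with two rails. It stands on a 4 mm perforated plate. Origin at its underside, under the rails' middle, z up. The shuttle slides along its y; the red stop block (marking end) is at -y, the loading end at +y. A grey bracket at its -x side (the robot's) carries the index plunger. Yaw varies by 0.15 rad.
- sleeve_rim (a point): Centre of the rim of the plunger's slotted steel sleeve (25 mm diameter). Its z axis is the plunger axis, pointing outward: it leans 30 deg from vertical towards the fixture's -x side, as (-0.5, 0, 0.866) in the fixture. The sleeve is locked in the bracket.
- tee_grip (a point): Centre of the plunger's black tee bar (48 mm long, 13 wide, 17 high; orange dot on top); moves and turns with it. z = plunger axis, outward; x along the 48 mm; y across the 13 mm: pinch it there. The sleeve's rim is 18 mm below the bar's underside when the plunger is home. At the start the bar stands across the slide, give or take 20 deg.
- plunger (a joint): Plunger pulled out along its axis, m. 0 = home: its pin locks the shuttle, and a cross pin in the sleeve's deep slot keeps the handle from turning. From 0.0120 it clears the rim and can turn; 0.0138 = hard end of stroke. 0.0095 = resting in the 2.5 mm deep rest notch. A spring pulls it home: 5 N at 0, 11 N at the end. Let go over the slot it snaps home.
- tee (a joint): Turn of the handle in its sleeve, rad, clockwise looking down onto the handle (negative about point tee_grip's z): 0 = over the slot, 1.31 (75 deg) = middle of the rest notch, 1.37 = hard turning stop, still inside the notch. It does not turn the other way. Anywhere between slot and notch the cross pin only rides on the rim (plunger at 0.0120): not parked.
- shuttle (a joint): Travel of the shuttle towards the red stop, m: 0 = locked at the loading end, 0.080 = home on the two black rubber buffers of the stop (push up gently: a stop of 5 to 10 N beyond the friction is plenty, 50 N is ramming). Freed it slides along the fixture's -y with about 3 N of friction, does not spring back and stays where left. A second index hole lies halfway.
- push_pad (a point): Middle of the rubber pad (54 mm wide, 36 high) on the outer (+y) face of the shuttle's blue push plate, which stands 35 to 115 mm above the fixture's origin. Axes as the fixture's; push along -y. Beyond it on +y nothing of the fixture rises above 22 mm. The laser's housing overhangs the desk behind it, from x = 0.54 m on and 0.29 m up: lean the wrist towards the robot.
- end_mill_1: End mill (grey steel, 61 mm long, 8 mm thick) lying loose in groove 1 of the shuttle's nest. Origin at the middle of its underside, x along it.
- groove_1 (a point): Groove 1 of the grey nest on the shuttle (grooves 10 mm wide, 5 mm deep, run along the fixture's x; 1 is nearest the red stop): point in the middle of its length, 4 mm above its floor. Moves with the shuttle.
- end_mill_2: End mill (grey steel, 61 mm long, 8 mm thick) lying loose in groove 2 of the shuttle's nest. Origin at the middle of its underside, x along it.
- groove_2 (a point): Groove 2 of the grey nest on the shuttle (grooves 10 mm wide, 5 mm deep, run along the fixture's x; 1 is nearest the red stop): point in the middle of its length, 4 mm above its floor. Moves with the shuttle.
- end_mill_3: End mill (grey steel, 61 mm long, 8 mm thick) lying loose in groove 3 of the shuttle's nest. Origin at the middle of its underside, x along it.
- groove_3 (a point): Groove 3 of the grey nest on the shuttle (grooves 10 mm wide, 5 mm deep, run along the fixture's x; 1 is nearest the red stop): point in the middle of its length, 4 mm above its floor. Moves with the shuttle.
- insert_box: Bystander: grey plastic insert box 68 x 100 x 26 mm, origin at its underside's centre. Leave it.
- caliper: Bystander: digital caliper 70 x 210 x 16 mm, lying flat. Leave it.
- clip_strip: Bystander: yellow foam strip with four green-capped cutters, 22 x 90 x 39 mm. Leave it.
- screwdriver: Bystander: small yellow screwdriver, 170 mm, lying at the left. Leave it.
- pen: Bystander: red and white pen, 135 mm, lying in front of the fixture. Leave it.

How it is judged:
On the way, in this order (a step that is already met when the one before it is completed fails the run):
1. the plunger is parked: pulled out, turned clockwise and resting in its notch, with no finger on the fixture (value of joint plunger between 0.0085 and 0.011 m and value of joint tee above 1.12 rad and contact force between the fingers and fixture below 0.5 N), for 0.3 s.
2. the shuttle is home against the red stop (value of joint shuttle above 0.0785 m), for 0.2 s.
At the end, for the whole second after the job is handed in: The plunger rests in its notch (pulled out 8.5 to 11 mm, turned more than 1.12 rad), the shuttle is within 1.5 mm of the red stop and still, and each end mill lies flat (within 10 deg) in its own groove, within 13 mm of the groove point (value of joint plunger between 0.0085 and 0.011 m and value of joint tee above 1.12 rad and value of joint shuttle above 0.0785 m and distance between end_mill_1 and groove_1 below 0.013 m and distance between end_mill_2 and groove_2 below 0.013 m and distance between end_mill_3 and groove_3 below 0.013 m and angle between end_mill_1's own x axis and vertical between 1.4 and 1.74 rad and angle between end_mill_2's own x axis and vertical between 1.4 and 1.74 rad and angle between end_mill_3's own x axis and vertical between 1.4 and 1.74 rad and velocity of joint shuttle below 0.005 m/s and linear speed of each of end_mill_1, end_mill_2, end_mill_3 below 0.02 m/s); the robot touches nothing.
It fails at once if the shuttle is rammed or pushed with more than 50 N (contact force between the fingers and shuttle above 50 N).
It fails at once if an end mill leaves its groove (distance between end_mill_1 and groove_1 above 0.02 m or distance between end_mill_2 and groove_2 above 0.02 m or distance between end_mill_3 and groove_3 above 0.02 m).
It fails at once if a bystander is moved more than 30 mm (distance of any of insert_box, caliper, clip_strip, pen, screwdriver from where it was at the start of the episode above 0.03 m).
It also fails if it takes over 53 s, if anything falls off the work surface, if the arm or the gripper's body presses on something with over 40 N, if the wrist force passes 120 N, or if a joint passes its speed limit or range.

## Robot

A 6-joint arm with a two-finger parallel gripper is mounted at the origin on a cart in front of the work surface, level with it; the furniture and walls round the work are solid. World frame = base frame: x ahead of the robot, y to its left, z up, the work surface at z = 0. Lengths are in m, angles in rad, forces in N, time in s.
With the tool pointing down it reaches from about 0.375 to 0.9 m from the base axis. Payload 3.1 kg.
Tool frame: the origin (TCP) lies midway between the tips of the shut fingers; the grasp point (between the pads) lies 19 mm behind it; z points along the fingers, y is the line along which they close (so a half turn about z gives the same grasp; the last joint's range is limited). The gripper opens to 87 mm and grips with 3 to 60 N. Pads are 19 mm wide; open, the fingers measure 117 mm over their backs; the gripper's body (75 mm by 190 mm) begins 51 mm behind the grasp point.
Start: joints at [1.014, 0.527, 1.433, -0, 1.181, -0.178], TCP at [0.231, 0.581, 0.223] pointing down, gripper open.
Joint ranges: [-3.08, 3.08], [-0.75, 2.2], [0.22, 2.44], [-1.43, 4.57], [0, 2.65], [-2.85, 2.85]. Speed limits (rad/s): [2.79, 2.79, 3.14, 3.14, 3.14, 3.14].

## Interface

Orientations are given as a unit quaternion [x, y, z, w].
In Python, from rig import get_obs, cams, job gives the robot as it stands.
- The arm moves only by the tool servo_tool, never from a script. Its argument "moves" is text: rows parted by semicolons, each of 5 numbers parted by spaces: the shift along the tool's x, y, z in m, then the turn about the tool's z in degrees, then the finger opening in m, from 0 to 0.087. In form: dx dy dz spin claw; .... A call has 1 to 10 rows; each row is the pose to reach, as a shift and turn from the pose commanded when the call began, along the tool's axes at that moment; what a row does not reach only later rows make up. A row lasts 1/12 s, in which the tool goes at most 41.7 mm and 7.16 degrees, less where a joint would pass 70% of its speed; a pose out of reach is approached as far as the arm can. A call with a gripper value outside its range is refused whole. The fingers move at their own pace and stop on an object; "grip_force" is the grip in N (left out, the last holds). Time passes only in rows, so rows that repeat a pose let the fingers close. It gives the time, the measured TCP pose, the force, the opening and the grip force at its end, in the units of the state.
- get_obs(): the state, without advancing time (a new reading comes with each control period).
- cams.camera(name): name is "scene" or "side" or "wrist"; returns the picture (480x640x3 uint8, blue, green, red); there is no depth.
- cams.camera_model(name): a dict with "fx", "fy", "cx", "cy" (pixels), "R" (3x3) and "t" (3): a world point X has camera coordinates R X + t. Camera axes: x right, y down, z forward; pixel columns grow to the right and rows downward; lengths in m; the calibration is good to about 2 mm. A picture is of the moment at which its call begins: read the wrist's pose just before it. camera_model takes no time and is no camera call; for the wrist camera it gives the pose at the moment of the call.
- job.hand_in(): hands the job in; it is judged then, once.
The state is a dict: "time": time; "q": joint angles; "joint_velocities": joint speeds; "joint_torque": joint torques, N m; "position": TCP position; "tool_rot": TCP orientation; "ft_force": force on the tool from outside, world axes, zero at the start; "moment": the same for the moment, N m; "grip_width": finger opening in m; "grip_force": force on a finger pad.
Only numpy, scipy, OpenCV 4.12 (cv2) and the standard library are available. Lean on these libraries where they do the work, as an engineer would, in place of code of your own. Each camera call takes 0.05 s, during which the arm holds its last target. There are 200 camera calls.

## Working session

There is one attempt and no reset: what is moved stays moved. The work goes in short steps, Python scripts to look and compute and a tool call to move; the robot and the scene stay as the last step left them, time stands still between calls to the robot, and variables do not carry over. Pictures are saved under pics/ and viewed, at most 11 in all, crops included, and the job is handed in when it is done.

Besides the shell and the picture viewer there is one more tool, called after "Request:" as name(argument=value, ...), one argument or row to a line, values as JSON. servo_tool: Moves the arm, as the interface text tells. Its arguments: {"type":"object","properties":{"moves":{"type":"string"},"grip_force":{"type":"number"}},"required":["moves"]}

```bash
ls; mkdir -p pics
python3 - <<'E'
from rig import get_obs,cams,job
import cv2,numpy as np
o=get_obs();print(o)
for n in("scene","side"):
    cv2.imwrite(f"pics/{n}0.png",cams.camera(n));m=cams.camera_model(n);print(n,{k:np.round(v,4).tolist() for k,v in m.items()})
E
```

```text
pics
{'time': 0.0, 'q': array([ 1.01449288e+00,  5.28474381e-01,  1.43388726e+00, -3.73063645e-05,
        1.18140384e+00, -1.78491159e-01]), 'joint_velocities': array([ 5.90493630e-04,  2.55218498e-04, -2.85664705e-04, -1.61395670e-04,
       -6.16321360e-04, -7.64311309e-05]), 'joint_torque': array([-1.07447573e-03, -4.40042889e+01, -1.76591277e+01,  6.32334058e-02,
        5.83100086e-02, -1.60717468e-04]), 'position': array([0.23014064, 0.58030011, 0.22157138]), 'tool_rot': array([ 1.87777527e-01,  9.82210985e-01, -1.02010813e-03, -3.74128467e-04]), 'ft_force': array([-0.08211296,  0.45082977,  0.01144733]), 'moment': array([-0.04806174, -0.00445412, -0.0207049 ]), 'grip_force': 0.0, 'grip_width': 0.08733382040561198}
scene {'fx': 537.2606, 'fy': 537.2606, 'cx': 318.0846, 'cy': 246.1237, 'R': [[0.6129, -0.7901, -0.0011], [-0.6034, -0.4672, -0.6462], [0.5101, 0.3967, -0.7632]], 't': [-0.1881, 0.4133, 1.1059]}
side {'fx': 560.0179, 'fy': 560.0179, 'cx': 326.1902, 'cy': 238.744, 'R': [[0.8565, 0.5161, -0.0077], [0.326, -0.5525, -0.7671], [-0.4001, 0.6545, -0.6415]], 't': [-0.4744, -0.0042, 1.2707]}
```

View pics/scene0.png

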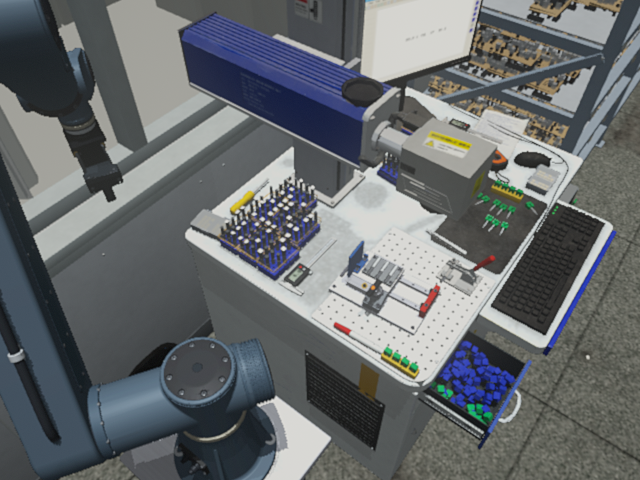

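View pics/side0.png

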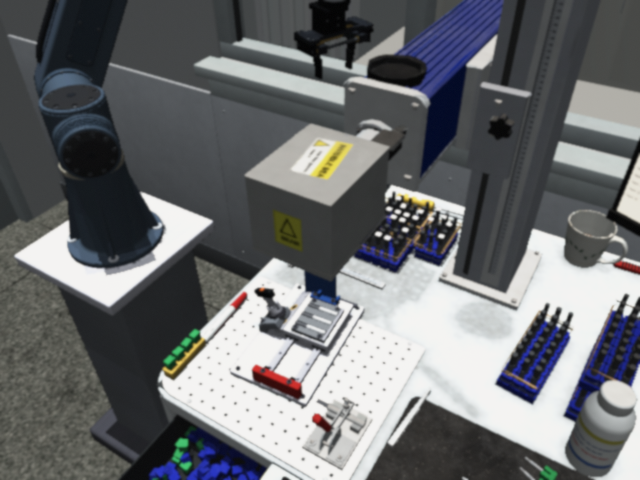

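The scene view has the fixture at about (380,290), with the tee at (368,288), the blue push plate at (356,258) and the red stop at (430,300). In the side view the tee is at (264,293) and the stop at (278,380). I'll enlarge both.

Run:
```python
import cv2,numpy as np
a=cv2.imread("pics/scene0.png")[232:342,325:455];b=cv2.imread("pics/side0.png")[260:400,225:375]
a=cv2.resize(a,(650,550),interpolation=cv2.INTER_CUBIC)
b=cv2.resize(b,(600,560),interpolation=cv2.INTER_CUBIC)
cv2.imwrite("pics/c1.png",a);cv2.imwrite("pics/c2.png",b)
for n in("scene0","side0"):
    h=cv2.cvtColor(cv2.imread(f"pics/{n}.png"),cv2.COLOR_BGR2HSV)
    for nm,lo,hi in(("orange",(8,150,150),(22,255,255)),("blue",(100,150,40),(125,255,255)),("red",(0,170,90),(5,255,255))):
        k,l,s,c=cv2.connectedComponentsWithStats(cv2.inRange(h,lo,hi))
        print(n,nm,[(s[i].tolist(),c[i].round(1).tolist()) for i in range(1,k) if s[i,4]>5 and 220<s[i,0]<460 and 220<s[i,1]<400])
```

```text
scene0 orange [([371, 286, 4, 4, 13], [372.6, 287.4])]
scene0 blue [([302, 221, 3, 7, 11], [303.1, 224.1]), ([252, 223, 3, 5, 9], [252.9, 224.8]), ([286, 247, 10, 10, 37], [289.8, 251.5]), ([274, 249, 8, 9, 23], [276.9, 252.5]), ([255, 251, 3, 5, 7], [256.1, 253.4]), ([269, 255, 2, 6, 8], [269.8, 257.8]), ([287, 258, 6, 6, 9], [289.2, 260.2]), ([270, 262, 7, 8, 32], [273.2, 265.3]), ([258, 264, 5, 4, 7], [259.9, 265.7]), ([264, 266, 20, 9, 33], [273.7, 270.9]), ([440, 346, 75, 67, 2135], [477.1, 380.2]), ([455, 350, 11, 8, 67], [460.0, 353.7]), ([444, 389, 4, 6, 13], [445.3, 391.8])]
scene0 red [([435, 286, 4, 4, 9], [436.9, 287.2]), ([426, 292, 10, 12, 44], [430.6, 296.7]), ([421, 306, 5, 5, 15], [422.9, 308.2]), ([335, 323, 15, 11, 49], [342.4, 327.9])]
side0 orange []
side0 blue [([434, 229, 3, 6, 12], [435.0, 231.0]), ([424, 230, 6, 17, 42], [427.1, 238.8]), ([415, 237, 30, 23, 200], [431.2, 250.6]), ([388, 241, 7, 14, 69], [390.4, 247.9]), ([356, 245, 57, 26, 397], [382.4, 258.4]), ([372, 246, 4, 3, 8], [373.2, 246.8]), ([381, 249, 3, 3, 7], [382.0, 250.0]), ([416, 254, 24, 10, 51], [427.7, 258.6]), ([306, 274, 29, 29, 494], [320.4, 287.7]), ([333, 298, 6, 6, 15], [335.9, 300.2])]
side0 red [([233, 294, 13, 14, 67], [239.1, 300.4]), ([253, 366, 47, 24, 286], [276.8, 378.0])]
```

View pics/c1.png

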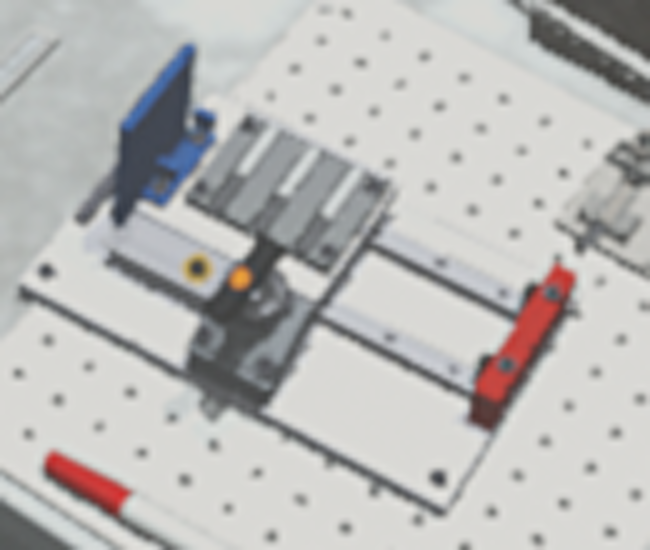

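View pics/c2.png

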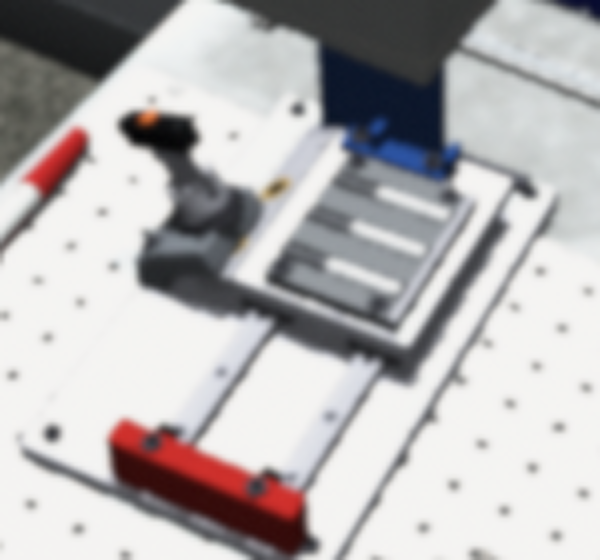

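The crops show the bar pointing roughly along the fixture's x. The orange dot is at scene (372.6,287.4) and side (261.7,289.5). Plate screws are at scene (334,286) and (412.4,327.6), and side (299,287) and (238,368). I'll triangulate from these.

```bash
cat > h.py <<'E'
from rig import get_obs,cams,job
import cv2,numpy as np
from scipy.spatial.transform import Rotation as Rot
def P(n):
    m=cams.camera_model(n);K=np.array([[m['fx'],0,m['cx']],[0,m['fy'],m['cy']],[0,0,1]]);return K@np.c_[m['R'],m['t']]
def tri(a,b,na="scene",nb="side"):
    X=cv2.triangulatePoints(P(na),P(nb),np.array(a,float).reshape(2,1),np.array(b,float).reshape(2,1));return (X[:3]/X[3]).ravel()
def proj(n,X):
    x=P(n)@np.r_[X,1];return x[:2]/x[2]
def ray(n,px,z,M=None):
    m=M or cams.camera_model(n);R=np.array(m['R']);t=np.array(m['t']);c=-R.T@t
    d=R.T@np.array([(px[0]-m['cx'])/m['fx'],(px[1]-m['cy'])/m['fy'],1]);return c+d*(z-c[2])/d[2]
E
python3 - <<'E'
from h import *
s=lambda x,y:(325+x/5,232+y/5)
d=lambda x,y:(225+x/4,260+y/4)
for nm,a,b in(("dot",(240,278),(147,118)),("screwL",(45,271),(297,107)),("screwR",(437,478),(52,433)),("redscrew1",(507,365),(152,441)),("redscrew2",(552,292),(258,486))):
    print(nm,tri(s(*a),d(*b)).round(4), "rays", ray("scene",s(*a),.016).round(4),ray("side",d(*b),.016).round(4))
print("corners", ray("scene",s(22,284),.016),ray("scene",s(443,505),.016))
print("pad top corners", ray("scene",s(190,45),.119),ray("scene",s(123,125),.119), "side bot",)
print("bar ends scene z.11", ray("scene",s(270,240),.11),ray("scene",s(225,308),.11),"side",ray("side",d(122,122),.11),ray("side",d(195,133),.11))
E
```

```text
dot [ 0.4513 -0.0485  0.1047] rays [ 0.509  -0.0174  0.016 ] [0.3927 0.0189 0.016 ]
screwL [0.4528 0.0629 0.0161] rays [0.4526 0.0624 0.016 ] [0.4528 0.0635 0.016 ]
screwR [ 0.47   -0.1564  0.0146] rays [ 0.4694 -0.1564  0.016 ] [ 0.4708 -0.1575  0.016 ]
redscrew1 [ 0.5256 -0.156   0.0455] rays [ 0.5454 -0.1498  0.016 ] [ 0.5105 -0.1388  0.016 ]
redscrew2 [ 0.5758 -0.1518  0.0455] rays [ 0.5972 -0.1453  0.016 ] [ 0.5627 -0.1347  0.016 ]
corners [0.43911574 0.06675178 0.016     ] [ 0.4584332  -0.16628405  0.016     ]
pad top corners [0.54346918 0.04478194 0.119     ] [0.48258867 0.04131592 0.119     ] side bot
bar ends scene z.11 [ 0.47464444 -0.04860259  0.11      ] [ 0.43005793 -0.0537672   0.11      ] side [ 0.44683094 -0.06080059  0.11      ] [ 0.47827137 -0.05000179  0.11      ]
```

Request:
servo_tool(
  moves="-0.39 -0.52 0 -26 0.087;-0.39 -0.52 0 -26 0.087;-0.39 -0.52 0 -26 0.087;-0.39 -0.52 0 -26 0.087;-0.39 -0.52 0 -26 0.087;-0.39 -0.52 0 -26 0.087;-0.39 -0.52 0 -26 0.087;-0.39 -0.52 0 -26 0.087;-0.39 -0.52 0 -26 0.087;-0.39 -0.52 0 -26 0.087",
  grip_force=60,
)

```text
time: 0.93
position: [0.3394, 0.1783, 0.2225]
tool_rot: [-0.038, 0.999, -0.0, -0.0]
ft_force: [1.5, 0.1, -0.4]
grip_width: 0.0871
grip_force: 0.0
```

Request:
servo_tool(
  moves="-0.044 -0.23 0 0 0.087;-0.044 -0.23 0 0 0.087;-0.044 -0.23 0 0 0.087;-0.044 -0.23 0 0 0.087;-0.044 -0.23 0 0 0.087;-0.044 -0.23 0 0 0.087;-0.044 -0.23 0 0 0.087;-0.044 -0.23 0 0 0.087",
)

```text
time: 1.6
position: [0.401, -0.047, 0.2223]
tool_rot: [-0.036, 0.999, 0.0, -0.0]
ft_force: [-1.0, 0.4, -0.4]
grip_width: 0.087
grip_force: 0.0
```

Run:
```python
from h import *
o=get_obs();print(o['position'].round(4),o['q'].round(3))
cv2.imwrite("pics/w1.png",cams.camera("wrist"))
m=cams.camera_model("wrist");print({k:np.round(v,4).tolist() for k,v in m.items()}, -np.array(m['R']).T@m['t'])
print("dot px",proj("wrist",[.4513,-.0485,.1047]))
```

```text
[ 0.401  -0.047   0.2223] [-0.395  0.23   1.955  0.     0.958 -2.039]
{'fx': 425.3396, 'fy': 425.3396, 'cx': 322.6315, 'cy': 242.9135, 'R': [[-0.0743, 0.9972, 0.0], [0.9561, 0.0713, 0.2842], [0.2834, 0.0212, -0.9588]], 't': [0.0759, -0.4144, 0.2798]} [ 0.32260472 -0.05208938  0.38603281]
dot px [314.29835915 303.11579667]
```

View pics/w1.png

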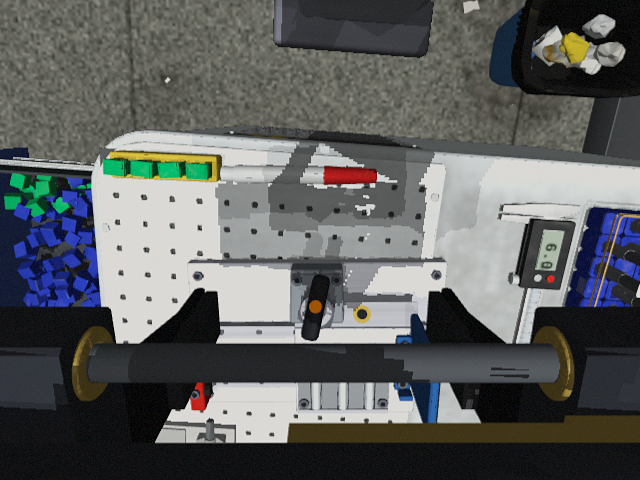

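The wrist view shows the bar from (322,278) at the near end to (309,338) at the far end, with its dot at (315.5,307). Plate screws are at (198,276) and (437,275), and the blue plate is at about (433,370). I'll refine the position and the bar angle.

```bash
cat >> h.py <<'E'
def multi(obs):
    A=[]
    for n,p in obs:
        M=P(n);A+= [(p[0]*M[2]-M[0])/M[2,3]*1,(p[1]*M[2]-M[1])/M[2,3]*1]
    A=np.array(A);A/=np.linalg.norm(A[:,:3],axis=1)[:,None]
    return np.linalg.lstsq(A[:,:3],-A[:,3],rcond=None)[0]
E
python3 - <<'E'
from h import *
im=cv2.imread("pics/w1.png");h=cv2.cvtColor(im,cv2.COLOR_BGR2HSV)
om=cv2.inRange(h,(8,150,150),(18,255,255))[290:325,300:335];ys,xs=np.nonzero(om);dot=(xs.mean()+300,ys.mean()+290);print("dot",dot)
bk=(im.max(2)<45).astype(np.uint8)[268:343,296:336]
k,l,s,c=cv2.connectedComponentsWithStats(bk);i=1+np.argmax(s[1:,4]);print(s[i],c[i]+[296,268])
ys,xs=np.nonzero(l==i);v=cv2.fitLine(np.c_[xs,ys].astype(np.float32),cv2.DIST_L2,0,.01,.01).ravel();print("barline",v)
X=multi([("scene",(372.6,287.4)),("side",(261.75,289.5)),("wrist",dot)]);print("dot3",X)
for n in("scene","side","wrist"):print(n,proj(n,X))
sl=multi([("scene",(334,286.2)),("side",(299.25,286.75)),("wrist",(437,275.5))]);sr=multi([("scene",(412.4,327.6)),("side",(238,368.25)),("wrist",(198,275.5))])
yaw=np.arctan2((sr-sl)[0],-(sr-sl)[1]);print(sl,sr,"yaw",yaw)
B=Rot.from_euler('z',yaw)
for f in range(-25,30,5):
    r=np.radians(f);b=B.apply([.866*np.cos(r),-np.sin(r),.5*np.cos(r)])*.02
    p,q=proj("wrist",X-b),proj("wrist",X+b);print(f,((q-p)[0]/(q-p)[1]).round(3),end="; ")
print("line slope",v[0]/v[1])
E
```

```text
dot (np.float64(314.9611650485437), np.float64(306.29126213592235))
[  6   6  28  67 931] [315.45972073 305.37271751]
barline [ 0.21441783 -0.976742   19.45972    37.37272   ]
dot3 [ 0.45192487 -0.04802809  0.1052308 ]
scene [373.13729413 287.38771674]
side [262.38109724 289.027944  ]
wrist [314.87928311 304.26614475]
[0.45365469 0.06309724 0.01668658] [ 0.4707973  -0.15680637  0.01563086] yaw 0.07779777108386231
-25 0.463; -20 0.361; -15 0.265; -10 0.174; -5 0.086; 0 -0.001; 5 -0.088; 10 -0.176; 15 -0.267; 20 -0.363; 25 -0.464; line slope -0.2195235
```

Request:
servo_tool(
  moves="-0.03 -0.005 0 7 0.06;-0.055 -0.005 0 14 0.06;-0.055 -0.005 0.03 14 0.06;-0.055 -0.005 0.06 14 0.06;-0.055 -0.005 0.09 14 0.06;-0.055 -0.005 0.12 14 0.06;-0.055 -0.005 0.135 14 0.06;-0.055 -0.005 0.14 14 0.06;-0.055 -0.005 0.14 14 0.06",
)

```text
time: 2.4
position: [0.4547, -0.0448, 0.0815]
tool_rot: [0.083, 0.997, 0.001, -0.002]
ft_force: [0.3, 0.2, -0.4]
grip_width: 0.0602
grip_force: 0.0
```

Run:
```python
from h import *
o=get_obs();print(o['position'].round(4),o['ft_force'].round(2))
im=cams.camera("wrist");cv2.imwrite("pics/w2.png",im[200:480,100:540])
print(proj("wrist",[.4519,-.048,.1052])-[100,200])
```

```text
[ 0.4547 -0.0448  0.0815] [ 0.3   0.23 -0.41]
[215.18195931 127.78291584]
```

View pics/w2.png

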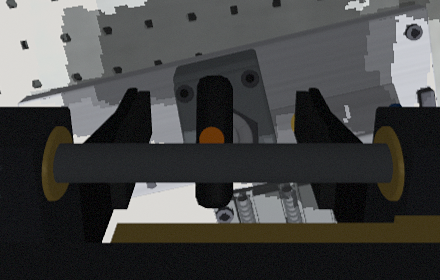

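The bar is upright and centred at column 214, with the finger midpoint at about 222, so the gripper is about 3 mm too far +y. I'll correct that and close.

Request:
servo_tool(
  moves="0 -0.0015 0 0 0.06;0 -0.0015 0 0 0.05;0 -0.0015 0 0 0.03;0 -0.0015 0 0 0.022",
)

```text
time: 2.78
position: [0.4565, -0.0484, 0.0835]
tool_rot: [0.084, 0.996, -0.0, 0.001]
ft_force: [-0.0, -0.8, 0.3]
grip_width: 0.0478
grip_force: 0.0
```

Request:
servo_tool(
  moves="0 0 0.001 0 0;0 0 0.001 0 0;0 0 0.001 0 0;0 0 0.001 0 0;0 0 0.001 0 0;0 0 0.001 0 0;0 0 0.001 0 0;0 0 0.001 0 0",
  grip_force=60,
)

```text
time: 3.45
position: [0.4561, -0.0469, 0.0817]
tool_rot: [0.084, 0.996, 0.001, 0.0]
ft_force: [2.4, 6.4, 2.3]
grip_width: 0.0135
grip_force: 58.2
```

Request:
servo_tool(
  moves="0.002 -0.0005 -0.0035 0 0;0.004 -0.001 -0.007 0 0;0.0055 -0.0014 -0.0095 0 0;0.0065 -0.0016 -0.0115 0 0;0.0065 -0.0016 -0.0115 0 0;0.0065 -0.0016 -0.0115 0 0;0.0065 -0.0016 -0.0115 0 0",
)

```text
time: 4.03
position: [0.4503, -0.0473, 0.0923]
tool_rot: [0.084, 0.996, 0.001, 0.001]
ft_force: [4.9, 6.7, -9.0]
grip_width: 0.0129
grip_force: 58.2
```

Run:
```python
from h import *
o=get_obs();p=o['position'];d=p-[.4561,-.0469,.0817];ax=np.array([-.4985,-.0389,.866]);print(p.round(4),o['ft_force'].round(2),o['moment'].round(2),(d@ax).round(4),(d-ax*(d@ax)).round(4),o['grip_width'])
```

```text
[ 0.4503 -0.0473  0.0923] [ 4.86  6.74 -8.98] [ 1.78 -0.97  0.39] 0.0121 [0.0002 0.0001 0.0001] 0.012928467064905533
```

Request:
servo_tool(
  moves="0.0005 -0.0001 -0.001 0 0;0.0009 -0.0002 -0.0015 0 0;0.0009 -0.0002 -0.0015 0 0;0.0009 -0.0002 -0.0015 0 0",
)

```text
time: 4.37
position: [0.4495, -0.0474, 0.0937]
tool_rot: [0.084, 0.996, 0.001, 0.001]
ft_force: [5.2, 7.0, -10.1]
grip_width: 0.0133
grip_force: 58.3
```

Run:
```python
from h import *
o=get_obs();p=o['position'];d=p-[.4561,-.0469,.0817];ax=np.array([-.4985,-.0389,.866]);print(p.round(4),o['ft_force'].round(2),o['ft_force']@ax,(d@ax).round(4),(d-ax*(d@ax)).round(4),o['grip_width'])
```

```text
[ 0.4495 -0.0474  0.0937] [  5.16   7.01 -10.15] -11.631725076410778 0.0137 [0.0002 0.     0.0001] 0.0132513510929163
```

Request:
servo_tool(
  moves="0 0 0 3 0;0 0 0 6 0;0 0 0 9 0;0 0 0 12 0;0 0 0 15 0;0 0 0 18 0;0 0 0 20 0;0 0 0 20 0",
  grip_force=45,
)

```text
time: 5.03
position: [0.4496, -0.0462, 0.0938]
tool_rot: [0.257, 0.966, 0.002, 0.001]
ft_force: [7.6, 11.8, -8.4]
grip_width: 0.0165
grip_force: 45.9
```

Run:
```python
from h import *
o=get_obs();p=o['position'];d=p-[.4561,-.0469,.0817];ax=np.array([-.4985,-.0389,.866]);print(p.round(4),o['ft_force'].round(2),o['moment'].round(2),o['ft_force']@ax,(d@ax).round(4),(d-ax*(d@ax)).round(4),o['grip_width'],Rot.from_quat(o['tool_rot']).as_matrix().round(3).tolist())
im=cams.camera("wrist");cv2.imwrite("pics/w3.png",im[200:480,100:540])
```

```text
[ 0.4496 -0.0462  0.0938] [ 7.64 11.77 -8.39] [ 2.97 -1.41  0.66] -11.528254876611356 0.0137 [0.0003 0.0012 0.0002] 0.016460468731885575 [[-0.868, 0.497, 0.002], [0.497, 0.868, 0.004], [0.0, 0.005, -1.0]]
```

View pics/w3.png

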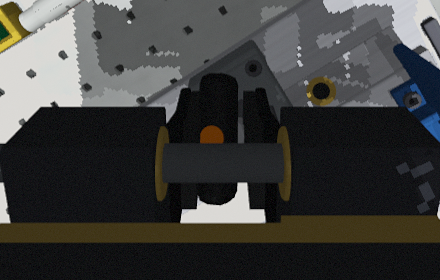

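The bar follows the fingers and is still upright between them at column 215, with the plunger still out. I'll keep turning.

Request:
servo_tool(
  moves="0 0 0 3 0;0 0 0 6 0;0 0 0 9 0;0 0 0 12 0;0 0 0 15 0;0 0 0 18 0;0 0 0 20 0;0 0 0 20 0",
  grip_force=40,
)

```text
time: 5.75
position: [0.4503, -0.0453, 0.0942]
tool_rot: [0.422, 0.907, 0.003, 0.001]
ft_force: [8.4, 16.1, -5.0]
grip_width: 0.0188
grip_force: 42.6
```

Run:
```python
from h import *
o=get_obs();p=o['position'];d=p-[.4561,-.0469,.0817];ax=np.array([-.4985,-.0389,.866]);print(p.round(4),o['moment'].round(2),o['ft_force']@ax,(d@ax).round(4),(d-ax*(d@ax)).round(4),o['grip_width'])
im=cams.camera("scene");cv2.imwrite("pics/s3.png",cv2.resize(im[232:342,325:455],(650,550),interpolation=cv2.INTER_CUBIC))
im=cams.camera("wrist");cv2.imwrite("pics/w4.png",im[200:480,100:540])
h=cv2.cvtColor(im,cv2.COLOR_BGR2HSV);ys,xs=np.nonzero(cv2.inRange(h,(5,150,80),(18,255,255))[300:360,280:350]);print(xs.mean()+280,ys.mean()+300, "expected home/pulled",proj("wrist",[.4519,-.048,.1052]),proj("wrist",np.array([.4519,-.048,.1052])+.0137*ax))
```

```text
[ 0.4503 -0.0453  0.0942] [ 3.73 -1.92  0.55] -9.157768982245157 0.0136 [0.001  0.0022 0.0007] 0.01878759028325392
308.417004048583 336.59514170040484 expected home/pulled [321.36497792 327.93159146] [306.39251652 333.53362726]
```

Request:
servo_tool(
  moves="0 0 0 0 0.022;0 0 0 0 0.022;0 0 0 4 0.022;0 0 0 8 0.022;0 0 0 12 0.022;0 0 0 16 0.022;0 0 0 20 0.022;0 0 0 24 0.022;0 0 0 28 0.022;0 0 0 28 0.022",
)

```text
time: 6.68
position: [0.4526, -0.0474, 0.0954]
tool_rot: [0.629, 0.777, 0.003, 0.003]
ft_force: [7.9, 11.1, 3.5]
grip_width: 0.0223
grip_force: 8.5
```

Run:
```python
from h import *
o=get_obs();p=o['position'];ax=np.array([-.4985,-.0389,.866]);print(p.round(4),o['ft_force'].round(2),o['moment'].round(2),o['grip_width'])
im=cams.camera("wrist");cv2.imwrite("pics/w5.png",im[200:480,100:540])
h=cv2.cvtColor(im,cv2.COLOR_BGR2HSV);ys,xs=np.nonzero(cv2.inRange(h,(5,150,80),(18,255,255))[300:360,270:350]);print(xs.mean()+270,ys.mean()+300, len(xs))
for e in (0,.0095,.012,.0137):print(e,proj("wrist",np.array([.4519,-.048,.1052])+e*ax))
```

```text
[ 0.4526 -0.0474  0.0954] [ 7.88 11.05  3.47] [ 1.91 -1.47  0.09] 0.02228695865293905
310.06418918918916 334.7162162162162 296
0 [319.91730799 320.51446468]
0.0095 [307.61015189 329.04608781]
0.012 [304.1639376  331.43508826]
0.0137 [301.76748455 333.09636843]
```

View pics/w5.png

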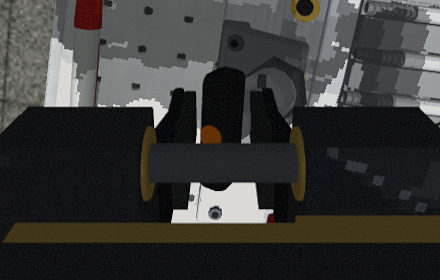

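The bar stands almost upright between the fingers at column 222 and is still pulled out. It needs about 10° more.

Request:
servo_tool(
  moves="0 0 0 4 0.022;0 0 0 8 0.022;0 0 0 12 0.022;0 0 0 14 0.022;0 0 0 14 0.022;0 0 0 14 0.022",
)

```text
time: 7.23
position: [0.4528, -0.0486, 0.0958]
tool_rot: [0.718, 0.696, 0.003, 0.004]
ft_force: [7.1, 6.6, 5.3]
grip_width: 0.0224
grip_force: 10.1
```

```bash
cat > chk.py <<'E'
from h import *
o=get_obs();p=o['position'];ax=np.array([-.4985,-.0389,.866]);print(o['time'],p.round(4),o['ft_force'].round(2),o['moment'].round(2),o['grip_width'],o['q'].round(2))
q=o['tool_rot'];print("psi",np.degrees(2*np.arctan2(q[1],q[0]))-90)
im=cams.camera("wrist");cv2.imwrite("pics/wc%d.png"%(o['time']*100),im)
h=cv2.cvtColor(im,cv2.COLOR_BGR2HSV);ys,xs=np.nonzero(cv2.inRange(h,(5,150,80),(18,255,255))[290:360,260:360]);print(xs.mean()+260,ys.mean()+290, len(xs))
for e in (0,.0095,.012,.0137):print(e,proj("wrist",np.array([.4519,-.048,.1052])+e*ax))
E
python3 chk.py
```

```text
7.2333 [ 0.4528 -0.0486  0.0958] [7.06 6.59 5.31] [ 1.13 -1.24  0.19] 0.022361401867799537 [-0.36  0.52  1.97  0.    0.63 -0.33]
psi -1.7430812781219203
310.25088339222617 334.5618374558304 283
0 [319.05984066 318.14439553]
0.0095 [306.73369873 329.26763161]
0.012 [303.29118623 332.37418998]
0.0137 [300.8996262  334.53235812]
```

Request:
servo_tool(
  moves="0 0 0 2 0.024;0 0 0 4 0.026;0 0 0 4 0.026;0 0 0 4 0.026",
)

```text
time: 7.62
position: [0.4516, -0.0492, 0.0955]
tool_rot: [0.741, 0.671, 0.002, 0.003]
ft_force: [5.1, 3.3, 4.6]
grip_width: 0.0256
grip_force: 3.6
```

```bash
python3 chk.py
```

```text
7.6167 [ 0.4516 -0.0492  0.0955] [5.12 3.3  4.61] [ 0.46 -0.97  0.05] 0.02561165301768971 [-0.36  0.53  1.97  0.    0.64 -0.26]
psi -5.683161467522794
313.35051546391753 334.31615120274915 291
0 [321.80849612 317.06872863]
0.0095 [309.6502747  328.92573183]
0.012 [306.25694544 332.23499183]
0.0137 [303.90014066 334.53340711]
```

Request:
servo_tool(
  moves="0 0 0 0 0.034;0 0 0 0 0.034;0 0 0 0 0.034",
)

```text
time: 7.92
position: [0.449, -0.0491, 0.0949]
tool_rot: [0.741, 0.671, 0.0, 0.001]
ft_force: [2.4, 0.7, 4.1]
grip_width: 0.0331
grip_force: 2.8
```

```bash
python3 chk.py; ls pics | tail -3
```

```text
7.9167 [ 0.449  -0.0491  0.0949] [2.39 0.7  4.09] [-0.   -0.69 -0.03] 0.03305879454543873 [-0.36  0.53  1.98 -0.    0.64 -0.26]
psi -5.637209263156947
320.0034843205575 334.5296167247387 287
0 [328.5137725  317.70049809]
0.0095 [316.49225017 329.59303755]
0.012 [313.13687535 332.91241144]
0.0137 [310.80638064 335.21790151]
wc723.png
wc761.png
wc791.png
```

Request:
servo_tool(
  moves="0 0 0 0 0.045;0 0 0 0 0.045;0 0 -0.005 0 0.045;0 0 -0.02 0 0.045;0 0 -0.05 0 0.045;0 0 -0.09 0 0.045;0.03 0 -0.12 0 0.045;0.03 0 -0.12 0 0.045;0.03 0 -0.12 0 0.045",
)

```text
time: 8.72
position: [0.4502, -0.0178, 0.2156]
tool_rot: [0.74, 0.672, -0.0, 0.0]
ft_force: [0.4, 0.1, 0.1]
grip_width: 0.0451
grip_force: 0.0
```

```bash
python3 chk.py
python3 - <<'E'
from h import *
s=cams.camera("scene");d=cams.camera("side");w=cams.camera("wrist")
cv2.imwrite("pics/s9.png",s);cv2.imwrite("pics/d9.png",d);cv2.imwrite("pics/w9.png",w)
h=cv2.cvtColor(s,cv2.COLOR_BGR2HSV)
a=cv2.resize(s[242:322,340:420],(400,400),interpolation=cv2.INTER_CUBIC);b=cv2.resize(d[265:345,245:325],(400,400),interpolation=cv2.INTER_CUBIC)
p=proj("wrist",[.449,-.048,.11]).round().astype(int);print(p)
w=cv2.resize(w[40:480],(290,200))
top=np.hstack([a,b]);bot=np.zeros((200,800,3),np.uint8);bot[:,:290]=w
cv2.imwrite("pics/c9.png",np.vstack([top,bot]))
E
```

```text
8.7167 [ 0.4502 -0.0178  0.2156] [0.42 0.05 0.11] [-0.07  0.08  0.01] 0.04514121017640136 [-0.29  0.3   1.86 -0.    0.98 -0.19]
psi -5.516727935924706
324.7560975609756 291.6829268292683 41
0 [328.70964933 278.86338068]
0.0095 [321.87464532 284.53731925]
0.012 [320.01459511 286.08140183]
0.0137 [318.7345845  287.14397642]
[325 282]
```

View pics/c9.png

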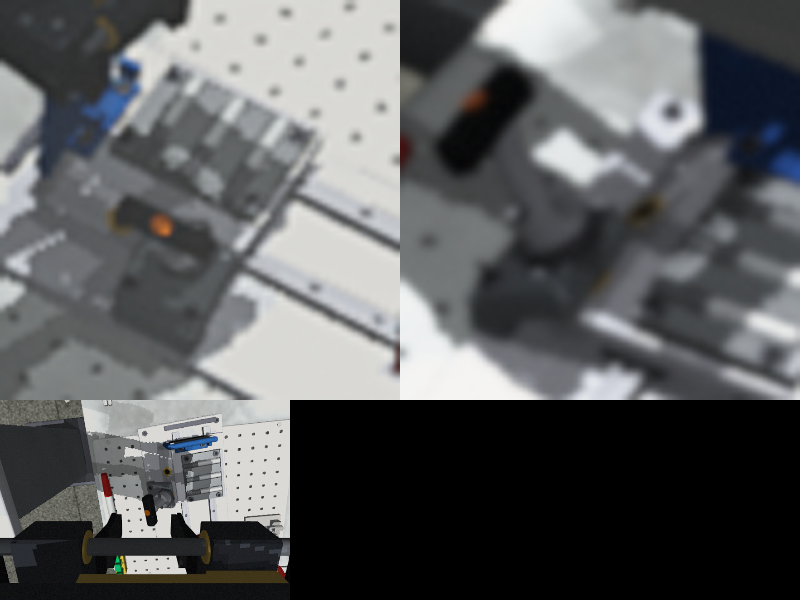

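The bar now lies along the slide. The dot is at scene (372.4,287.2) and side (260.2,285). Next I'll measure the travel and the turn angle.

Run:
```python
from h import *
ax=np.array([-.4985,-.0389,.866]);D=[]
for f in("scene0","s9","side0","d9"):
    im=cv2.imread(f"pics/{f}.png");h=cv2.cvtColor(im,cv2.COLOR_BGR2HSV);x0,y0=(362,278) if 's' in f and 'scene' in f or f=='s9' else (254,278)
    m=cv2.inRange(h,(3,120,70),(20,255,255))[y0:y0+20,x0:x0+20];ys,xs=np.nonzero(m);w=1
    print(f,len(xs),xs.mean()+x0,ys.mean()+y0)
    D.append((xs.mean()+x0,ys.mean()+y0))
A=tri(D[0],D[2]);B=tri(D[1],D[3]);print(A,B,"travel",(B-A)@ax,(B-A)-ax*((B-A)@ax))
im=cv2.imread("pics/w9.png");print("proj",proj("wrist",B))
x0,y0=290,225
bk=(im.max(2)<40).astype(np.uint8)[y0:325,x0:370]
k,l,s,c=cv2.connectedComponentsWithStats(bk);i=1+np.argmax(s[1:,4]);print(s[i],c[i]+[x0,y0])
ys,xs=np.nonzero(l==i);v=cv2.fitLine(np.c_[xs,ys].astype(np.float32),cv2.DIST_L2,0,.01,.01).ravel();print("slope",v[0]/v[1])
R=Rot.from_euler('z',.078)
for f in range(60,105,4):
    r=np.radians(f);b=R.apply([.866*np.cos(r),-np.sin(r),.5*np.cos(r)])*.02
    e=proj("wrist",B+b)-proj("wrist",B-b);g=proj("scene",B+b)-proj("scene",B-b);print(f,(e[0]/e[1]).round(3),(g[0]/g[1]).round(2))
im=cv2.imread("pics/s9.png")
```

```text
scene0 15 372.53333333333336 287.3333333333333
s9 13 371.61538461538464 286.61538461538464
side0 17 261.3529411764706 289.47058823529414
d9 6 259.0 284.8333333333333
[ 0.45068712 -0.04805195  0.10481911] [ 0.44587173 -0.04774863  0.11323678] travel 0.009678373755082795 [9.28173850e-06 6.79805924e-04 3.61981731e-05]
proj [319.86908825 283.56897876]
[  24   22   33   71 1449] [330.98205659 280.99516908]
slope 0.18766418
60 0.707 -17.98
64 0.629 70.41
68 0.556 11.85
72 0.486 6.42
76 0.419 4.37
80 0.354 3.28
84 0.29 2.61
88 0.226 2.14
92 0.162 1.79
96 0.097 1.53
100 0.031 1.31
104 -0.037 1.13
```

Travel is 9.7 mm and the turn is about 78°, so the plunger is parked. Next I'll back off and re-orient for the push.

Request:
servo_tool(
  moves="0.03 -0.04 0 -7 0.02;0.06 -0.05 0 -14 0;0.09 -0.05 0 -21 0;0.114 -0.05 0 -28 0;0.114 -0.05 0 -35 0;0.114 -0.05 0 -42 0;0.114 -0.05 0 -49 0;0.114 -0.05 0 -56 0;0.114 -0.05 0 -63 0;0.114 -0.05 0 -70 0",
  grip_force=20,
)

```text
time: 9.75
position: [0.4122, 0.099, 0.2133]
tool_rot: [0.219, 0.976, -0.0, -0.002]
ft_force: [-0.6, -0.4, -0.5]
grip_width: 0.0006
grip_force: 0.0
```

Request:
servo_tool(
  moves="0 0 0 -7 0;0 0 0 -14 0;0 0 0 -21 0;0 0 0 -28 0;0 0 0 -30 0;0 0 0 -30 0;0 0 0 -30 0",
)

```text
time: 10.33
position: [0.4123, 0.0991, 0.2136]
tool_rot: [-0.037, 0.999, 0.0, -0.001]
ft_force: [-0.2, 0.1, -0.0]
grip_width: 0.0007
grip_force: 0.0
```

```bash
python3 chk.py
python3 - <<'E'
from h import *
im=cams.camera("wrist");M=P("wrist")
h=cv2.cvtColor(im,cv2.COLOR_BGR2HSV)
k,l,s,c=cv2.connectedComponentsWithStats(cv2.inRange(h,(100,130,40),(125,255,255)))
print([(s[i].tolist(),c[i].round().tolist()) for i in range(1,k) if s[i,4]>30])
for X in([.4826,.0413,.119],[.5435,.0448,.119],[.488,.10,.08]):print(proj("wrist",X).round(1))
cv2.imwrite("pics/wp.png",im)
E
```

```text
10.3333 [0.4123 0.0991 0.2136] [-0.25  0.05 -0.01] [ 0.07  0.02 -0.  ] 0.000748006429993223 [-0.03  0.27  1.92 -0.    0.95 -1.67]
psi 94.24111153570865
nan nan 0
0 [105.30604163 278.56011107]
0.0095 [ 98.15664686 276.38340178]
0.012 [ 96.19680082 275.7867058 ]
0.0137 [ 94.84454647 275.37499758]
[([435, 11, 17, 66, 396], [441.0, 48.0]), ([459, 22, 17, 38, 360], [466.0, 41.0]), ([421, 186, 87, 113, 1002], [439.0, 230.0]), ([443, 193, 74, 97, 2175], [472.0, 231.0]), ([532, 201, 64, 10, 217], [566.0, 205.0]), ([620, 208, 20, 6, 72], [628.0, 210.0]), ([500, 217, 12, 11, 79], [507.0, 222.0]), ([536, 219, 53, 16, 340], [561.0, 227.0]), ([630, 228, 10, 8, 60], [635.0, 231.0]), ([613, 230, 15, 8, 39], [619.0, 234.0]), ([498, 239, 9, 13, 69], [502.0, 245.0]), ([525, 238, 23, 19, 182], [535.0, 248.0]), ([589, 250, 7, 13, 46], [592.0, 256.0]), ([611, 250, 29, 13, 151], [624.0, 256.0]), ([433, 253, 53, 56, 1164], [450.0, 285.0]), ([519, 260, 21, 20, 151], [529.0, 271.0]), ([555, 271, 10, 11, 33], [560.0, 276.0]), ([610, 274, 8, 10, 31], [613.0, 278.0]), ([582, 276, 7, 13, 41], [585.0, 282.0]), ([
[... 414 characters left out ...]
[605, 330, 13, 9, 44], [612.0, 333.0]), ([517, 332, 6, 12, 34], [520.0, 337.0]), ([536, 332, 16, 12, 63], [544.0, 338.0]), ([523, 336, 8, 8, 39], [526.0, 341.0]), ([587, 382, 23, 20, 121], [598.0, 392.0]), ([518, 386, 19, 21, 98], [528.0, 395.0]), ([572, 391, 27, 26, 147], [585.0, 404.0]), ([513, 399, 12, 15, 53], [519.0, 407.0]), ([509, 431, 14, 13, 101], [515.0, 437.0]), ([535, 434, 14, 10, 101], [541.0, 438.0])]
[230.9 337. ]
[234.7 412.8]
[317.3 323.3]chk.py:5: RuntimeWarning: Mean of empty slice.
  h=cv2.cvtColor(im,cv2.COLOR_BGR2HSV);ys,xs=np.nonzero(cv2.inRange(h,(5,150,80),(18,255,255))[290:360,260:360]);print(xs.mean()+260,ys.mean()+290, len(xs))
  ret = ret.dtype.type(ret / rcount)
```

View pics/wp.png

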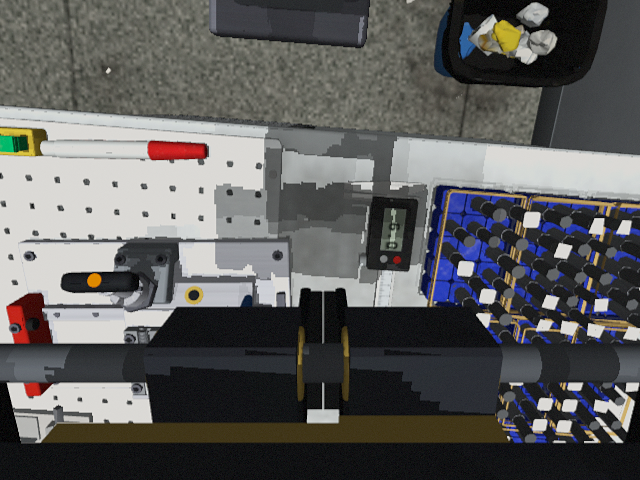

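The view confirms the tee is parked along the slide, with its dot at (95,281). The caliper (col 370+) and the racks (col 440+) are clear of the fingers at col 323. I'll move over beyond the pad and descend.

Request:
servo_tool(
  moves="-0.035 -0.014 0 0 0;-0.06 -0.014 0 0 0;-0.075 -0.014 0 0 0;-0.075 -0.014 0.03 0 0;-0.075 -0.014 0.06 0 0;-0.075 -0.014 0.09 0 0;-0.075 -0.014 0.12 0 0;-0.075 -0.014 0.134 0 0;-0.075 -0.014 0.134 0 0",
)

```text
time: 11.18
position: [0.486, 0.0912, 0.0773]
tool_rot: [-0.038, 0.999, 0.0, -0.004]
ft_force: [-1.1, 0.2, 0.4]
grip_width: 0.0002
grip_force: 0.0
```

Clear. Next is the slow push along -y.

Request:
servo_tool(
  moves="0 -0.005 0 0 0;0 -0.01 0 0 0;0 -0.014 0 0 0;0 -0.018 0 0 0;0 -0.021 0 0 0;0 -0.024 0 0 0;0 -0.027 0 0 0;0 -0.03 0 0 0;0 -0.033 0 0 0;0 -0.036 0 0 0",
)

```text
time: 12.02
position: [0.4913, 0.0555, 0.0806]
tool_rot: [-0.038, 0.999, 0.0, 0.0]
ft_force: [0.4, 3.0, 1.5]
grip_width: 0.0004
grip_force: 1.6
```

Request:
servo_tool(
  moves="0.001 -0.003 0 0 0;0.002 -0.006 0 0 0;0.003 -0.009 0 0 0;0.004 -0.012 0 0 0;0.004 -0.015 0 0 0;0.004 -0.018 0 0 0;0.004 -0.021 0 0 0;0.004 -0.024 0 0 0;0.004 -0.027 0 0 0;0.004 -0.03 0 0 0",
)

```text
time: 12.85
position: [0.4897, 0.0248, 0.0806]
tool_rot: [-0.038, 0.999, -0.0, 0.0]
ft_force: [1.8, 2.8, 1.5]
grip_width: 0.0006
grip_force: 1.6
```

Request:
servo_tool(
  moves="0 -0.003 0 0 0;0 -0.006 0 0 0;0 -0.009 0 0 0;0 -0.012 0 0 0;0 -0.015 0 0 0;0 -0.018 0 0 0;0 -0.021 0 0 0;0 -0.024 0 0 0;0 -0.027 0 0 0;0 -0.029 0 0 0",
)

```text
time: 13.68
position: [0.4918, -0.0042, 0.0805]
tool_rot: [-0.038, 0.999, -0.0, -0.0]
ft_force: [1.6, 2.8, 1.2]
grip_width: 0.0002
grip_force: 1.5
```

Request:
servo_tool(
  moves="0 -0.0015 0 0 0;0 -0.003 0 0 0;0 -0.0045 0 0 0;0 -0.006 0 0 0;0 -0.0075 0 0 0;0 -0.009 0 0 0;0 -0.01 0 0 0",
)

```text
time: 14.27
position: [0.4925, -0.0139, 0.0805]
tool_rot: [-0.038, 0.999, 0.0, -0.0]
ft_force: [1.8, 2.6, 1.7]
grip_width: 0.0005
grip_force: 1.5
```

Request:
servo_tool(
  moves="0 -0.001 0 0 0;0 -0.002 0 0 0;0 -0.003 0 0 0;0 -0.004 0 0 0;0 -0.005 0 0 0",
)

```text
time: 14.68
position: [0.4929, -0.0188, 0.0805]
tool_rot: [-0.038, 0.999, 0.0, -0.0]
ft_force: [1.9, 3.3, 1.7]
grip_width: 0.0003
grip_force: 1.4
```

Request:
servo_tool(
  moves="0 -0.001 0 0 0;0 -0.002 0 0 0;0 -0.003 0 0 0;0 -0.003 0 0 0",
)

```text
time: 15.02
position: [0.4931, -0.0217, 0.0805]
tool_rot: [-0.038, 0.999, 0.0, -0.0]
ft_force: [1.3, 4.1, 1.8]
grip_width: 0.0009
grip_force: 1.7
```

Request:
servo_tool(
  moves="0 -0.001 0 0 0;0 -0.002 0 0 0;0 -0.003 0 0 0;0 -0.003 0 0 0",
)

```text
time: 15.35
position: [0.4931, -0.0222, 0.0806]
tool_rot: [-0.037, 0.999, 0.002, -0.0]
ft_force: [3.6, 13.1, 3.7]
grip_width: 0.0008
grip_force: 7.0
```

It stopped firm at 13 N, about 80 mm from first contact, so the shuttle is home. I'll hold briefly, then back away and lift.

Request:
servo_tool(
  moves="0 -0.001 0 0 0;0 -0.001 0 0 0;0 -0.001 0 0 0;0 0.01 0 0 0;0 0.03 0 0 0;0 0.05 0 0 0;0 0.07 0 0 0;0.01 0.07 -0.03 0 0;0.03 0.07 -0.06 0 0;0.03 0.07 -0.06 0 0",
)

```text
time: 16.18
position: [0.4554, 0.043, 0.1432]
tool_rot: [-0.039, 0.999, -0.001, -0.0]
ft_force: [-0.1, 0.7, -0.8]
grip_width: 0.0005
grip_force: 0.0
```

Run:
```python
from h import *
o=get_obs();print(o['time'],o['position'],o['ft_force'].round(2))
s=cams.camera("scene");d=cams.camera("side");cv2.imwrite("pics/s10.png",s);cv2.imwrite("pics/d10.png",d)
a=cv2.resize(s[242:322,345:445],(500,400),interpolation=cv2.INTER_CUBIC);b=cv2.resize(d[270:400,240:340],(300,390),interpolation=cv2.INTER_CUBIC)
c=np.zeros((400,800,3),np.uint8);c[:,:500]=a;c[:390,500:]=b;cv2.imwrite("pics/c10.png",c)
```

```text
16.1833 [0.45537674 0.04303498 0.14321966] [-0.14  0.72 -0.81]
```

View pics/c10.png

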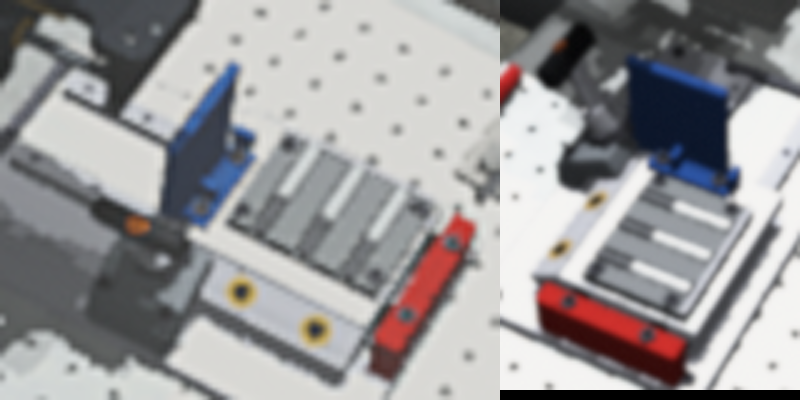

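The shuttle is up against the red stop (scene crop 370,300), all three mills lie in their grooves, and the tee is still parked (135,225).

Request:
servo_tool(
  moves="0 0 -0.03 0 0;0 0 -0.05 0 0;0 0 -0.05 0 0;0 0 -0.05 0 0",
)

```text
time: 16.62
position: [0.4588, 0.0423, 0.1903]
tool_rot: [-0.038, 0.999, -0.0, 0.0]
ft_force: [0.1, -0.3, 0.1]
grip_width: 0.0005
grip_force: 0.0
```

```bash
python3 -c "
from rig import job
print(job.hand_in())"
```

```text
the job is handed in; nothing more can be done
None
```

I handed the job in at about 16.6 s; it gave no verdict, but the last pictures and forces show the plunger parked in its notch, the shuttle home on the red stop (13 N measured at the stop, then about 1 mm more push) and all three end mills in their grooves.

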